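# Reassemble the aluminium vial stand on its spindle

### The arm

A 6-joint arm with a two-finger parallel gripper is mounted at the origin on the work surface. World frame = base frame: x ahead of the robot, y to its left, z up, the work surface at z = 0. Lengths are in m, angles in rad, forces in N, time in s.
With the tool pointing down it reaches from about 0.35 to 0.775 m from the base axis. Payload 5.5 kg.
Tool frame: the origin (TCP) lies between the finger pads; the fingertips stand 22 mm ahead of it and the grasp point (between the pads) lies 3 mm ahead of it; z points along the fingers, y is the line along which they close (so a half turn about z gives the same grasp; the last joint's range is limited). The gripper opens to 85 mm and grips with 20 to 120 N. Pads are 22 mm wide; open, the fingers measure 114 mm over their backs; the gripper's body (76 mm by 85 mm) begins 54 mm behind the grasp point. The pads swing forward as they close: fully open they stand 13 mm farther back than shut.
Start: joints at [-1.419, 0.313, 0.046, 1.304, 0, 1.431], TCP at [0.165, -0.551, 0.253] pointing down, gripper open.
Joint ranges: [-2.76, 2.76], [-0.86, 1.69], [-1.03, 1.26], [-2.2, 2.34], [-1.47, 1.5], [-3.14, 3.14]. Speed limits (rad/s): [2.57, 2.57, 3.14, 3.14, 3.14, 3.14].

### API

Orientations are given as a unit quaternion [w, x, y, z].
In Python, from workcell import env gives the robot as it stands.
- The arm moves only by the shell command python3 nudge.py 'ROWS' [OPENING] [FORCE]. ROWS is a JSON list of rows, 1 to 8 of them, each of 6 numbers: dx, dy, dz in m, then a rotation vector rx, ry, rz in rad; each row is the pose to reach, as a shift and turn from the pose commanded when the command began, along the tool's axes at that moment; what a row does not reach only later rows make up. A row lasts 1/8 s, in which the tool goes at most 0.0625 m and 0.188 rad, less where a joint would pass 70% of its speed; a pose out of reach is approached as far as the arm can. OPENING is the finger opening in m, set as the command begins (- or left out keeps the last). The fingers move at their own pace and stop on an object; FORCE is the grip in N (left out, the last holds). Time passes only in rows, so rows that do not move let the fingers close. It prints the time, the measured TCP pose, the force, the opening and the grip force at its end.
- env.get_state(): the state, without advancing time (a new reading comes with each control period).
- env.read_camera(name): name is "scene" or "top"; returns a dict with "image" (420x560x3 uint8, red, green, blue), "K" (3x3 intrinsics, pixels), "D" ([k1, k2, p1, p2, k3] as OpenCV has them; the pictures are not rectified), "R" (3x3) and "t" (3): a world point X has camera coordinates R X + t. Camera axes: x right, y down, z forward; pixel columns grow to the right and rows downward; lengths in m; the calibration is good to about 2 mm. A picture is of the moment at which its call begins. There is no depth.
- env.hand_in(): hands the job in; it is judged then, once.
The state is a dict: "clock": time; "joint_pos": joint angles; "qvel": joint speeds; "tau": joint torques, N m; "tcp_pos": TCP position; "orientation": TCP orientation; "wrist_force": force on the tool from outside, world axes, zero at the start; "ft_torque": the same for the moment, N m; "finger_gap": finger opening in m; "grip_force": force on a finger pad.
Only numpy, scipy, OpenCV 4.12 (cv2) and the standard library are available. Lean on these libraries where they do the work, as an engineer would, in place of code of your own. Each camera call takes 0.05 s, during which the arm holds its last target. There are 200 camera calls.

### The job

Put the vial stand back together on the square spindle of its base: first the spacer sleeve down onto the base, then the square deck fully down on the sleeve with its corner holes lined up over the base's pockets, and last the cap, sitting flat on the deck's hub. Lower each part until it rests and then let go, do not let it drop, and leave the rack, the beaker and the jar where they are.

Things in the scene. Friction and masses are not known exactly. Their poses are not given: they have to be found in the camera images.
- base: Fixed vial-stand base: aluminium block 140 x 140 x 18 mm, four round pockets 28 mm wide at x, y = +-43 mm. From its middle rises a steel spindle 110 mm tall: 16 mm square, parallel to the block's sides, the top 10 mm a pyramid taper. On the left or right half of the bench, yaw varies. Origin: centre of the underside, on the table; z up, x and y along the sides.
- spindle_foot (a point): On the spindle's axis at the base's top face (18 mm above the base's origin), where the sleeve sits; axes as the base's.
- spindle_tip (a point): Tip of the spindle, on its axis, 110 mm above spindle_foot.
- sleeve: Loose spacer sleeve: aluminium tube 70 mm tall, 54 mm outside, 28 mm bore right through (spindle: 22.6 mm over corners), standing upright, ends alike. 0.26 kg. Origin: centre of the lower end. It seats on the base's top; the spindle tip then stands 40 mm above the sleeve's top, so grip near the upper end to keep the palm clear.
- deck: Loose deck: aluminium plate 130 x 130 x 6 mm, four 28 mm holes at x, y = +-43 mm; on its middle a hub 40 x 40 mm, 20 mm high (26 mm over all), the grip. A 19 mm square bore goes through both; hub and bore are parallel to the sides. 0.28 kg. Lies hub up. Origin: centre of the underside, z up. Any quarter turn is right. Seated, its underside is 70 mm above spindle_foot.
- cap: Loose cap, aluminium: round flange 64 mm across, 24 mm thick, on it a round grip knob 36 mm across, 32 mm high (56 mm over all). Blind bore 29 mm wide, 18 mm deep in the underside. 0.16 kg. Stands knob up. Origin: centre of the underside, z up. Seated on the hub its underside is 96 mm above spindle_foot; the spindle reaches 14 mm into its bore.
- rack: Bystander: orange plastic vial rack, 90 x 210 mm, 74 mm high, full of capped vials, standing beyond the stand and its parts. Origin: centre of the underside. Leave alone.
- beaker: Bystander: empty glass beaker 72 mm across, 95 mm high. Origin: centre of the underside. Leave alone.
- jar: Bystander: amber glass jar with a white lid, 68 mm across, 110 mm high. Origin: centre of the underside. Leave alone.

How it is judged:
By the outcome, as a careful person would: the job done as asked, in the order asked, and still so for the second after the job is handed in, with the robot touching nothing.
It also fails if it takes over 72 s, if anything falls off the work surface, if the arm or the gripper's body presses on something with over 40 N, if the wrist force passes 120 N, or if a joint passes its speed limit or range.

## Working session

There is one attempt and no reset: what is moved stays moved. The work goes in short steps, Python scripts to look and compute and a shell command to move; the robot and the scene stay as the last step left them, time stands still between calls to the robot, and variables do not carry over. Pictures are saved under pics/ and viewed, at most 10 in all, crops included, and the job is handed in when it is done.

```bash
ls; mkdir -p pics
python3 - <<'E'
from workcell import env
import cv2,numpy as np
for n in ("scene","top"):
    c=env.read_camera(n); cv2.imwrite(f"pics/{n}0.png",cv2.resize(c["image"][:,:,::-1],(800,600),interpolation=cv2.INTER_CUBIC))
    np.savez(f"{n}0.npz",**c)
    print(n,c["K"].tolist(),c["D"],c["R"].round(4).tolist(),c["t"])
print(env.get_state())
E
```

```text
nudge.py
pics
workcell.py
scene [[412.47397356899245, 0.0, 279.9140787164963], [0.0, 412.47397356899245, 209.65069628098763], [0.0, 0.0, 1.0]] [-0.02197636  0.          0.          0.          0.        ] [[-0.7478, 0.6639, 0.0059], [0.4804, 0.5473, -0.6853], [-0.4582, -0.5097, -0.7282]] [ 0.44068719 -0.21338488  1.30885624]
top [[427.0121729474759, 0.0, 281.77604112327225], [0.0, 427.0121729474759, 209.48732298270687], [0.0, 0.0, 1.0]] [-0.08165508  0.          0.          0.          0.        ] [[0.1031, -0.9947, 0.0059], [-0.9731, -0.1021, -0.2065], [0.206, 0.0155, -0.9784]] [-0.05331919  0.61196583  1.14087003]
{'clock': 0.1, 'joint_pos': array([-1.41859924e+00,  3.13986367e-01,  4.51113969e-02,  1.30361152e+00,
        1.14609870e-05,  1.43121614e+00]), 'qvel': array([ 0.00120554, -0.00229554,  0.00051838,  0.00076396,  0.00020007,
        0.00039636]), 'tau': array([ 2.69262200e-03, -4.81724060e+01,  2.99245101e+01,  1.27145709e-02,
       -3.45994056e-05,  1.63412000e-05]), 'tcp_pos': array([ 0.16534296, -0.55028273,  0.25247096]), 'orientation': array([-8.45103004e-04,  9.89376761e-01,  1.45371627e-01,  3.99246989e-07]), 'wrist_force': array([-0.33368556,  0.79133503, -0.68986031]), 'ft_torque': array([-0.04959593,  0.00729349, -0.02109438]), 'grip_force': 0.0, 'finger_gap': 0.08528331947715037}
```
View pics/top0.png

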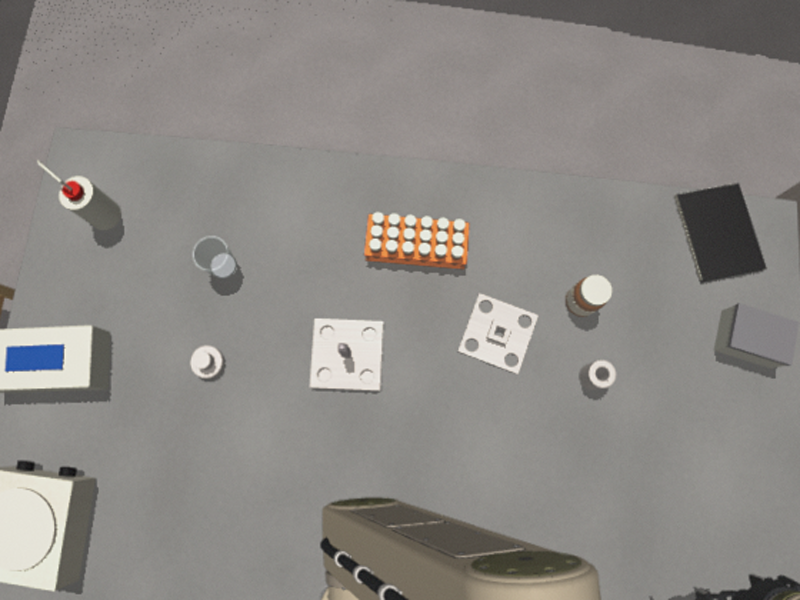

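View pics/scene0.png

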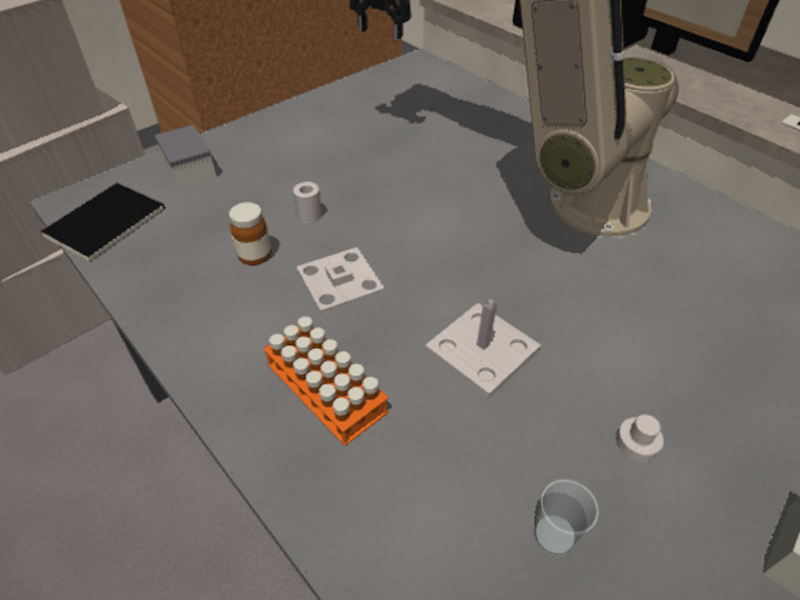

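The top view (800 px scale) shows the base at (347,355), deck (499,333), sleeve (601,375), cap (207,362), rack (417,240), beaker (215,260) and jar (592,293). The scene view agrees. Next, enlarged panels to read positions more accurately.

Create h.py:
```python
import cv2,numpy as np
def rays(c,px):
    n=cv2.undistortPoints(np.array(px,float).reshape(-1,1,2),c["K"],c["D"]).reshape(-1,2)
    d=np.c_[n,np.ones(len(n))]@c["R"]; return -c["R"].T@c["t"],d
def onplane(c,px,z):
    o,d=rays(c,px); return o+d*((z-o[2])/d[:,2])[:,None]
def proj(c,X):
    return cv2.projectPoints(np.array(X,float).reshape(-1,3),cv2.Rodrigues(np.array(c["R"]))[0],np.array(c["t"]),c["K"],c["D"])[0].reshape(-1,2)
def panel(c,x0,y0,s=5,w=80,h=60):
    im=cv2.resize(np.array(c["image"])[y0:y0+h,x0:x0+w,::-1],(w*s,h*s),interpolation=cv2.INTER_CUBIC)
    for i in range(0,w,10): cv2.line(im,(i*s,0),(i*s,6 if i%50 else 12),(0,255,255),1)
    for i in range(0,h,10): cv2.line(im,(0,i*s),(6,i*s),(0,255,255),1)
    cv2.putText(im,f"{x0},{y0}",(12,22),0,.5,(0,255,0),1); return im
```

Run:
```python
from h import *
c=np.load("top0.npz")
p=[panel(c,200,218),panel(c,310,203),panel(c,380,235),panel(c,105,225)]
cv2.imwrite("pics/m0.png",np.vstack([np.hstack(p[:2]),np.hstack(p[2:])]))
```

```text
(no output)
```

View pics/m0.png

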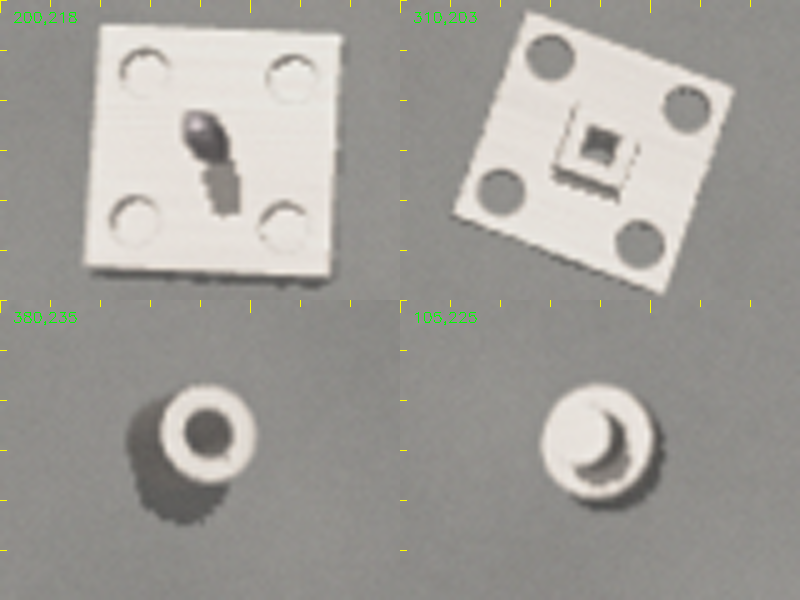

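Run:
```python
from h import *
c=np.load("top0.npz"); s=np.load("scene0.npz")
print("cams",-c["R"].T@c["t"],-s["R"].T@s["t"])
f=lambda P,x0,y0:(np.array(P,float)+.5)/5-.5+[x0,y0]
def rep(n,px,z,half):
    W=onplane(c,px,z); m=W.mean(0)
    e=W-np.roll(W,-1,0); print(n,m.round(4),"sides",np.linalg.norm(e[:,:2],axis=1).round(4),"yaw",[(np.degrees(np.arctan2(a[1],a[0]))%90).round(2) for a in e])
    return m
b=rep("base",f([(100,25),(341,35),(330,275),(85,266)],200,218),.018,.07)
rep("pockets",f([(145,73),(291,79),(284,227),(134,220)],200,218),.018,.043)
d=rep("deck",f([(127,12),(335,90),(265,293),(53,213)],310,203),.006,.065)
rep("holes",f([(151,57),(287,109),(240,244),(101,191)],310,203),.006,.043)
print("sleeve",onplane(c,f([(208.5,134),(160,134),(257,134),(208.5,85),(208.5,183)],380,235),.07).round(4).tolist())
print("cap",onplane(c,f([(199,140),(141,140),(256,140),(199,84),(199,198)],105,225),.024).round(4).tolist())
# subpixel: bright masks
for n,x0,y0,w,h in (("slv",380,235,80,60),("cap",105,225,80,60)):
    im=c["image"][y0:y0+h,x0:x0+w].mean(2); print(n,np.median(im),im.max(),im.min())
tip=onplane(c,f([(196,117)],200,218),.128); print("tip approx",tip)
ptS=np.array([(491,302),(307,187),(641,440),(340,277),(484,348)])*.7
print("scene tip z.128",onplane(s,ptS[:1],.128), "sleeve top", onplane(s,ptS[1:2],.07))
cs=np.array([(481,304),(540,346),(489,393),(427,346)])*.7
print("scene base",onplane(s,cs,.018).mean(0)); 
cs=np.array([(357,249),(383,287),(323,308),(297,266)])*.7
print("scene deck",onplane(s,cs,.006).mean(0));
```

```text
cams [ 0.36597085 -0.00824304  1.24295089] [1.0317724  0.49134638 0.80428069]
base [0.501  0.1125 0.018 ] sides [0.1407 0.1389 0.14   0.1398] yaw [np.float64(3.6), np.float64(3.69), np.float64(3.98), np.float64(4.0)]
pockets [0.5008 0.1127 0.018 ] sides [0.0849 0.0856 0.0861 0.0853] yaw [np.float64(3.64), np.float64(3.85), np.float64(3.39), np.float64(3.05)]
deck [ 0.5773 -0.1912  0.006 ] sides [0.1312 0.1284 0.1312 0.1287] yaw [np.float64(74.88), np.float64(74.83), np.float64(75.0), np.float64(74.84)]
holes [ 0.578  -0.1909  0.006 ] sides [0.0857 0.0855 0.0864 0.0859] yaw [np.float64(74.54), np.float64(74.87), np.float64(74.76), np.float64(74.4)]
sleeve [[0.5071, -0.3892, 0.07], [0.5044, -0.362, 0.07], [0.5097, -0.4165, 0.07], [0.5343, -0.3881, 0.07], [0.4801, -0.3903, 0.07]]
cap [[0.4552, 0.3912, 0.024], [0.4515, 0.425, 0.024], [0.4589, 0.3581, 0.024], [0.4873, 0.3965, 0.024], [0.4223, 0.3857, 0.024]]
slv 141.33333333333334 224.66666666666666 86.66666666666667
cap 141.66666666666666 229.33333333333334 80.33333333333333
tip approx [[0.50470386 0.11307487 0.128     ]]
scene tip z.128 [[0.50214728 0.11656554 0.128     ]] sleeve top [[ 0.50141652 -0.39148406  0.07      ]]
scene base [0.50091174 0.1172899  0.018     ]
scene deck [ 0.57613514 -0.18879277  0.006     ]
```

```bash
cat > go.py <<'E'
import sys,numpy as np
from scipy.spatial.transform import Rotation as R
from workcell import env
s=env.get_state(); q=s["orientation"]; r=R.from_quat(np.r_[q[1:],q[0]])
x,y,z,yaw=map(float,sys.argv[1:5])
d=r.inv().apply(np.array([x,y,z])-s["tcp_pos"])
t=R.from_matrix(np.array([[np.cos(yaw),np.sin(yaw),0],[np.sin(yaw),-np.cos(yaw),0],[0,0,-1]]))
print("rows total",d.round(4),(r.inv()*t).as_rotvec().round(4),"dist",np.linalg.norm(d).round(3),"tcp",s["tcp_pos"].round(4),"F",s["wrist_force"].round(1),"t",s["clock"])
E
python3 go.py .507 -.389 .18 .2915
```

```text
rows total [ 0.3736 -0.0561  0.0727] [-0.0017 -0.0002  0.0003] dist 0.385 tcp [ 0.1653 -0.5503  0.2525] F [-0.3  0.8 -0.7] t 0.1
```

```bash
python3 nudge.py '[[0.06,-0.009,0.011,0,0,0],[0.12,-0.018,0.023,0,0,0],[0.18,-0.027,0.035,0,0,0],[0.24,-0.036,0.047,0,0,0],[0.30,-0.045,0.058,0,0,0],[0.355,-0.053,0.069,0,0,0],[0.3736,-0.0561,0.0727,0,0,0],[0.3736,-0.0561,0.0727,0,0,0]]' 0.085; python3 go.py .507 -.389 .066 .2915
```

```text
clock: 1.1
tcp_pos: [0.5074, -0.3886, 0.1797]
orientation: [-0.001, 0.989, 0.146, -0.001]
wrist_force: [-0.4, -0.6, -0.4]
finger_gap: 0.085
grip_force: 0.0
rows total [-0.0003  0.0004  0.1137] [-0.0013  0.0012  0.0024] dist 0.114 tcp [ 0.5074 -0.3886  0.1797] F [-0.4 -0.6 -0.4] t 1.1
```

```bash
python3 nudge.py '[[0,0,0.05,0,0,0],[0,0,0.09,0,0,0],[0,0,0.11,0,0,0],[0,0,0.1137,0,0,0],[0,0,0.1137,0,0,0]]'; python3 nudge.py '[[0,0,0,0,0,0],[0,0,0,0,0,0],[0,0,0,0,0,0],[0,0,0,0,0,0],[0,0,0,0,0,0],[0,0,0,0,0,0]]' 0.03 40; python3 nudge.py '[[0,0,-0.005,0,0,0],[0,0,-0.02,0,0,0],[0,0,-0.06,0,0,0],[0,0,-0.12,0,0,0],[0,0,-0.12,0,0,0],[0,0,-0.12,0,0,0]]'
python3 - <<'E'
from h import *
from workcell import env
p=[]
for n,X in (("top",[.507,-.389,.2]),("scene",[.507,-.389,.17])):
    c=env.read_camera(n); u=proj(c,env.get_state()["tcp_pos"])[0]; np.savez(n+"1.npz",**c)
    x,y=(u-[40,60]).round().astype(int); print(n,u,x,y); p.append(panel(c,x,y,5,80,120))
cv2.imwrite("pics/g1.png",np.hstack(p))
E
```

```text
clock: 1.72
tcp_pos: [0.5064, -0.3908, 0.0679]
orientation: [0.001, 0.989, 0.145, 0.0]
wrist_force: [-0.4, -0.8, 0.1]
finger_gap: 0.0851
grip_force: 0.0
clock: 2.48
tcp_pos: [0.5076, -0.3899, 0.0687]
orientation: [0.001, 0.989, 0.146, 0.001]
wrist_force: [-1.1, 2.4, 5.2]
finger_gap: 0.0531
grip_force: 41.3
clock: 3.22
tcp_pos: [0.507, -0.3894, 0.1873]
orientation: [0.0, 0.989, 0.145, 0.0]
wrist_force: [-0.3, 0.7, -3.5]
finger_gap: 0.0533
grip_force: 43.1
top [436.15121081 257.53313354] 396 198
scene [209.57608115  97.80157478] 170 38
```

View pics/g1.png

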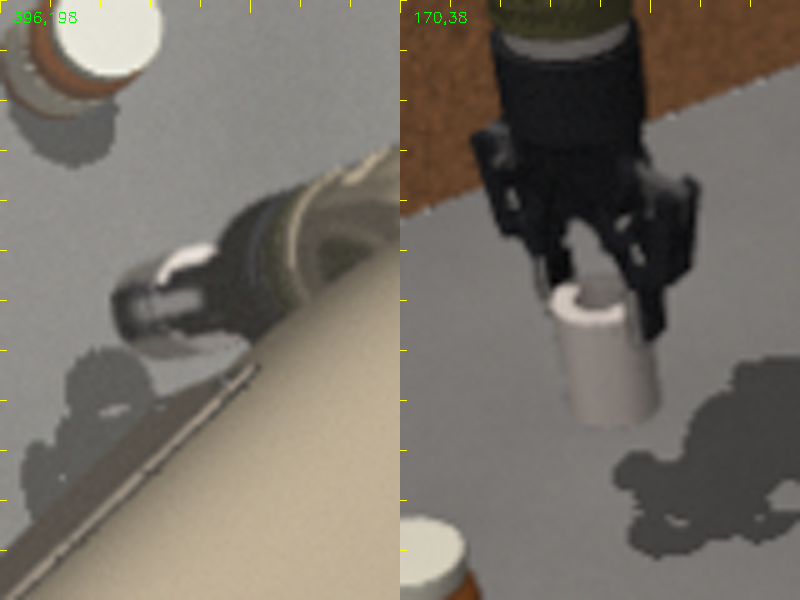

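The sleeve is held upright. In the scene panel its lower end is centred near panel (615,404). I'll check that against the projection to gauge camera bias, and refine the base pose in the scene camera.

```bash
python3 - <<'E'
from h import *
s=np.load("scene1.npz"); t=np.load("top0.npz")
from scipy.optimize import least_squares
T=np.array([.507,-.3894,.1873-.0687])
a=np.linspace(0,2*np.pi,200); P=proj(s,T+.027*np.c_[np.cos(a),np.sin(a),0*a])
P5=(P-[170,38]+.5)*5-.5; P5[:,0]+=400
print("pred bottom ellipse x",P5[:,0].min(),P5[:,0].max(),"ymax",P5[:,1].max())
cs=np.load("scene0.npz")
g=panel(cs,290,205,7,90,80); cv2.imwrite("pics/bs.png",g)
E
python3 go.py .501 .1127 .26 1.0
```

```text
pred bottom ellipse x 564.4755170603243 658.5727611125283 ymax 429.95599264603715
rows total [ 0.1391 -0.4819 -0.0736] [-3.200e-03  5.000e-04 -7.082e-01] dist 0.507 tcp [ 0.5063 -0.3887  0.1853] F [-0.5 -0.2 -3.2] t 3.325
```

View pics/bs.png

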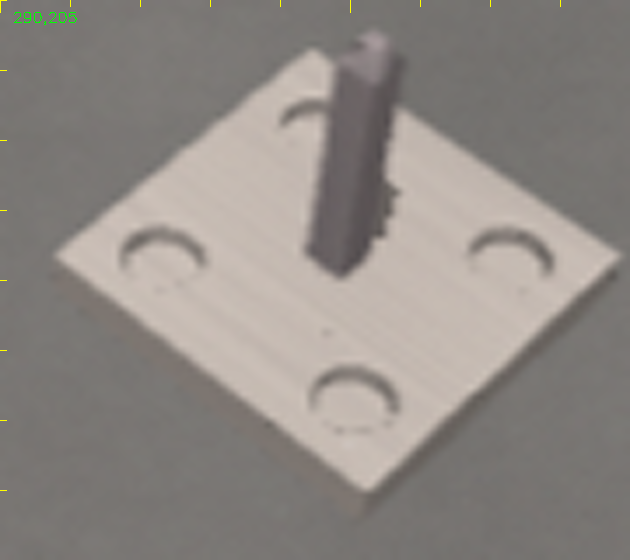

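Run:
```python
from h import *
from scipy.optimize import least_squares
s=np.load("scene0.npz"); t=np.load("top0.npz")
f=lambda P,k,x0,y0:(np.array(P,float)+.5)/k-.5+[x0,y0]
S=f([(54,257),(313,48),(622,257),(369,492),(374,33)],7,290,205)
W=onplane(s,S[:4],.018);print(W.mean(0),np.linalg.norm(W-np.roll(W,-1,0),axis=1),[np.degrees(np.arctan2(*(a[:2][::-1])))%90 for a in W-np.roll(W,-1,0)])
print("tip",onplane(s,S[4:],.128))
print("tip top",onplane(t,f([(197,119)],5,200,218),.128), "proj of tip at (.501,.1127) in panel", (proj(t,[[.501,.1127,.128],[.501,.1127,.018]])-[200,218]+.5)*5-.5)
```

```text
[0.5005739  0.11383873 0.018     ] [0.14129539 0.14056014 0.13962909 0.13984569] [np.float64(3.622574164591325), np.float64(3.3586641359673735), np.float64(3.3284862884142967), np.float64(4.040769887132441)]
tip [[0.49848293 0.1110959  0.128     ]]
tip top [[0.5037078  0.11242164 0.128     ]] proj of tip at (.501,.1127) in panel [[195.84460632 124.03242252]
 [213.55728697 149.03976656]]
```

```bash
python3 nudge.py '[[0,0,-0.05,0,0,0],[0.016,-0.055,-0.05,0,0,-0.09],[0.032,-0.11,-0.05,0,0,-0.18],[0.048,-0.165,-0.05,0,0,-0.27],[0.064,-0.22,-0.05,0,0,-0.36],[0.08,-0.275,-0.05,0,0,-0.45],[0.096,-0.33,-0.05,0,0,-0.54],[0.112,-0.385,-0.05,0,0,-0.62]]'; python3 go.py .5008 .1132 .225 1.0
```

```text
clock: 4.32
tcp_pos: [0.5024, 0.0133, 0.2353]
orientation: [-0.001, 0.897, 0.441, -0.001]
wrist_force: [0.8, -0.2, -3.4]
finger_gap: 0.0533
grip_force: 43.8
rows total [ 0.0782 -0.0622  0.0103] [-0.0026  0.0014 -0.0858] dist 0.1 tcp [0.5024 0.0133 0.2353] F [ 0.8 -0.2 -3.4] t 4.325
```

```bash
python3 nudge.py '[[0.04,-0.032,0.0,0,0,-0.05],[0.07,-0.056,0.006,0,0,-0.086],[0.0782,-0.0622,0.0103,0,0,-0.086],[0.0782,-0.0622,0.0103,0,0,-0.086],[0.0782,-0.0622,0.0103,0,0,-0.086]]'
python3 - <<'E'
from h import *
from workcell import env
p=[]
for n in ("top","scene"):
    c=env.read_camera(n); u=proj(c,env.get_state()["tcp_pos"]-[0,0,.06])[0]; np.savez(n+"2.npz",**c)
    x,y=(u-[40,60]).round().astype(int); print(n,x,y); p.append(panel(c,x,y,5,80,120))
cv2.imwrite("pics/g2.png",np.hstack(p))
E
python3 go.py .5008 .1132 .225 1.0
```

```text
clock: 4.95
tcp_pos: [0.5022, 0.1103, 0.2261]
orientation: [0.0, 0.878, 0.478, -0.001]
wrist_force: [-0.1, -0.7, -1.9]
finger_gap: 0.0532
grip_force: 43.8
top 198 180
scene 303 138
rows total [ 0.0017 -0.0031  0.0016] [ 0.0001  0.0003 -0.0042] dist 0.004 tcp [0.5025 0.1101 0.2266] F [ 0.7  0.3 -2.2] t 5.05
```

View pics/g2.png

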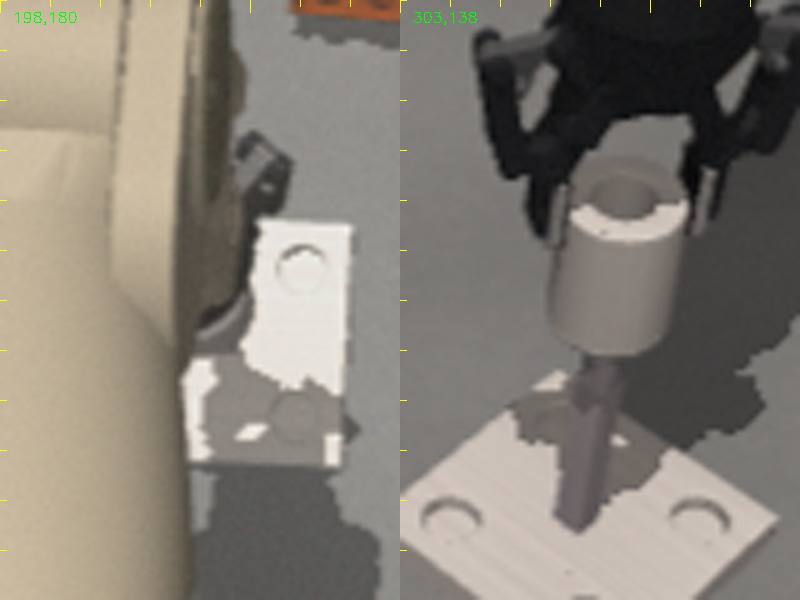

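Run:
```python
from h import *
s=np.load("scene2.npz")
T=np.array([.5024,.1102,.2263])
a=np.linspace(0,2*np.pi,200)
for z,n in ((.0013,"top"),(-.0687,"bot")):
    P=(proj(s,T+np.c_[.027*np.cos(a),.027*np.sin(a),0*a+z])-[303,138]+.5)*5-.5; P[:,0]+=400
    print(n,"x",P[:,0].min(),P[:,0].max(),"y",P[:,1].min(),P[:,1].max())
```

```text
top x 556.937838091081 687.4236146500771 y 154.58658780639664 242.16514993307226
bot x 540.8954315595754 663.9988052922054 y 272.61974539626715 360.12289368728926
```

```bash
python3 nudge.py '[[0.0017,-0.0031,0,0,0,0],[0.0017,-0.0031,0.02,0,0,0],[0.0017,-0.0031,0.035,0,0,0],[0.0017,-0.0031,0.045,0,0,0],[0.0017,-0.0031,0.05,0,0,0],[0.0017,-0.0031,0.055,0,0,0],[0.0017,-0.0031,0.055,0,0,0]]'; python3 go.py .5008 .1132 .087 1.0
```

```text
clock: 5.92
tcp_pos: [0.5007, 0.1144, 0.1714]
orientation: [0.0, 0.878, 0.478, -0.0]
wrist_force: [-0.2, -0.8, -3.1]
finger_gap: 0.053
grip_force: 43.8
rows total [-0.0009  0.0007  0.0844] [ 0.0001  0.0002 -0.0022] dist 0.084 tcp [0.5007 0.1144 0.1714] F [-0.2 -0.8 -3.1] t 5.925
```

```bash
python3 nudge.py '[[0,0,0.02,0,0,0],[0,0,0.04,0,0,0],[0,0,0.06,0,0,0],[0,0,0.072,0,0,0],[0,0,0.076,0,0,0],[0,0,0.078,0,0,0],[0,0,0.078,0,0,0]]'; python3 nudge.py '[[0,0,0.002,0,0,0],[0,0,0.004,0,0,0],[0,0,0.005,0,0,0],[0,0,0.005,0,0,0]]'; python3 go.py .5008 .1132 .087 1.0
```

```text
clock: 6.8
tcp_pos: [0.5009, 0.1145, 0.094]
orientation: [0.0, 0.878, 0.478, 0.0]
wrist_force: [0.3, 0.2, -3.5]
finger_gap: 0.0534
grip_force: 43.8
clock: 7.3
tcp_pos: [0.5007, 0.1144, 0.0885]
orientation: [0.0, 0.878, 0.478, -0.0]
wrist_force: [1.7, -0.0, -2.7]
finger_gap: 0.0533
grip_force: 43.8
rows total [-0.0009  0.0008  0.0015] [ 0.0001  0.0001 -0.0023] dist 0.002 tcp [0.5007 0.1144 0.0885] F [ 1.7 -0.  -2.7] t 7.3
```

```bash
for i in 1 2; do python3 nudge.py '[[0,0,0.0005,0,0,0],[0,0,0.001,0,0,0],[0,0,0.001,0,0,0]]' | grep -E "tcp|wrist"; done
```

```text
tcp_pos: [0.5007, 0.1144, 0.0875]
wrist_force: [1.0, -0.8, -1.9]
tcp_pos: [0.5007, 0.1145, 0.0868]
wrist_force: [-0.9, -0.9, 0.4]
```

```bash
python3 nudge.py '[[0,0,0.0005,0,0,0],[0,0,0.0005,0,0,0]]'| grep -E "tcp|wrist"; python3 nudge.py '[[0,0,0,0,0,0],[0,0,0,0,0,0],[0,0,0,0,0,0],[0,0,0,0,0,0]]' 0.085; python3 nudge.py '[[0,0,-0.01,0,0,0],[0,0,-0.03,0,0,0],[0,0,-0.08,0,0,0],[0,0,-0.13,0,0,0],[0,0,-0.13,0,0,0]]'|grep -E "tcp|wrist"; python3 go.py .5775 -.191 .14 1.307
```

```text
tcp_pos: [0.5007, 0.1145, 0.0868]
wrist_force: [-2.2, -0.4, 4.6]
clock: 8.8
tcp_pos: [0.5006, 0.1144, 0.086]
orientation: [0.0, 0.878, 0.478, -0.0]
wrist_force: [1.2, -0.1, 0.1]
finger_gap: 0.0849
grip_force: 0.0
tcp_pos: [0.5034, 0.1146, 0.2212]
wrist_force: [0.1, -0.0, -0.2]
rows total [-0.2171  0.2273  0.0817] [ 0.0083 -0.0043 -0.3091] dist 0.325 tcp [0.5034 0.1146 0.2212] F [ 0.1 -0.  -0.2] t 9.425
```

```bash
python3 nudge.py '[[-0.04,0.042,0,0,0,-0.06],[-0.08,0.084,0,0,0,-0.12],[-0.12,0.126,0.02,0,0,-0.18],[-0.16,0.168,0.04,0,0,-0.24],[-0.2,0.21,0.06,0,0,-0.29],[-0.2171,0.2273,0.08,0,0,-0.309],[-0.2171,0.2273,0.0817,0,0,-0.309],[-0.2171,0.2273,0.0817,0,0,-0.309]]'|grep -E "tcp|wrist"; python3 go.py .5776 -.191 .031 1.306
```

```text
tcp_pos: [0.5734, -0.1905, 0.1341]
wrist_force: [-0.4, 0.2, -0.5]
rows total [0.0006 0.0044 0.1031] [-0.0014 -0.0005  0.0008] dist 0.103 tcp [ 0.5734 -0.1905  0.1341] F [-0.4  0.2 -0.5] t 10.425
```

```bash
python3 nudge.py '[[0.0006,0.0044,0.03,0,0,0],[0.0006,0.0044,0.06,0,0,0],[0.0006,0.0044,0.08,0,0,0],[0.0006,0.0044,0.09,0,0,0],[0.0006,0.0044,0.09,0,0,0],[0.0006,0.0044,0.09,0,0,0]]'|grep -E "tcp|wrist"; python3 go.py .5776 -.191 .031 1.306
```

```text
tcp_pos: [0.5792, -0.1918, 0.0457]
wrist_force: [0.9, -0.3, 0.5]
rows total [ 0.0004 -0.0017  0.0147] [0.0021 0.0004 0.0013] dist 0.015 tcp [ 0.5792 -0.1918  0.0457] F [ 0.9 -0.3  0.5] t 11.175
```

```bash
python3 nudge.py '[[0.0004,-0.0017,0.008,0,0,0],[0.0004,-0.0017,0.0147,0,0,0],[0.0004,-0.0017,0.0147,0,0,0],[0.0004,-0.0017,0.0147,0,0,0]]'|grep -E "tcp|wrist";python3 nudge.py '[[0,0,0,0,0,0],[0,0,0,0,0,0],[0,0,0,0,0,0],[0,0,0,0,0,0],[0,0,0,0,0,0],[0,0,0,0,0,0],[0,0,0,0,0,0]]' 0.02 50; python3 nudge.py '[[0,0,-0.005,0,0,0],[0,0,-0.02,0,0,0],[0,0,-0.06,0,0,0],[0,0,-0.12,0,0,0],[0,0,-0.16,0,0,0],[0,0,-0.16,0,0,0],[0,0,-0.16,0,0,0]]'; python3 go.py .5007 .1138 .20 1.6345
```

```text
tcp_pos: [0.5767, -0.1911, 0.0296]
wrist_force: [-0.0, 0.4, -0.2]
clock: 12.55
tcp_pos: [0.5775, -0.1913, 0.0303]
orientation: [0.001, 0.794, 0.608, 0.0]
wrist_force: [1.3, 0.1, 5.7]
finger_gap: 0.0387
grip_force: 53.5
clock: 13.42
tcp_pos: [0.5759, -0.1906, 0.1887]
orientation: [-0.001, 0.794, 0.608, -0.0]
wrist_force: [-0.5, 0.3, -3.4]
finger_gap: 0.0387
grip_force: 52.6
rows total [ 0.2742 -0.1521 -0.0109] [-0.0019 -0.0006 -0.3277] dist 0.314 tcp [ 0.5759 -0.1906  0.1887] F [-0.5  0.3 -3.4] t 13.425
```

```bash
python3 nudge.py '[[0.05,-0.028,-0.011,0,0,-0.06],[0.10,-0.055,-0.011,0,0,-0.12],[0.15,-0.083,-0.011,0,0,-0.18],[0.20,-0.111,-0.011,0,0,-0.24],[0.25,-0.139,-0.011,0,0,-0.30],[0.2742,-0.1521,-0.0109,0,0,-0.328],[0.2742,-0.1521,-0.0109,0,0,-0.328],[0.2742,-0.1521,-0.0109,0,0,-0.328]]'|grep -E "tcp|wrist"; python3 nudge.py '[[0,0,0,0,0,0],[0,0,0,0,0,0]]'|grep -E "tcp|wrist"
python3 - <<'E'
from h import *
from workcell import env
c=env.read_camera("scene"); np.savez("scene3.npz",**c); st=env.get_state(); print(st["tcp_pos"])
cv2.imwrite("pics/g3.png",panel(c,275,140,6,120,100))
E
python3 go.py .5007 .1138 .20 1.6345
```

```text
tcp_pos: [0.5007, 0.113, 0.1991]
wrist_force: [1.1, -0.1, -2.9]
tcp_pos: [0.5017, 0.1125, 0.2003]
wrist_force: [1.1, 0.0, -2.4]
[0.50172296 0.11259016 0.20041767]
rows total [ 0.0013 -0.0009  0.0004] [-0.0002  0.0002 -0.0013] dist 0.002 tcp [0.5017 0.1126 0.2004] F [ 0.   0.1 -2.9] t 14.725
```

View pics/g3.png

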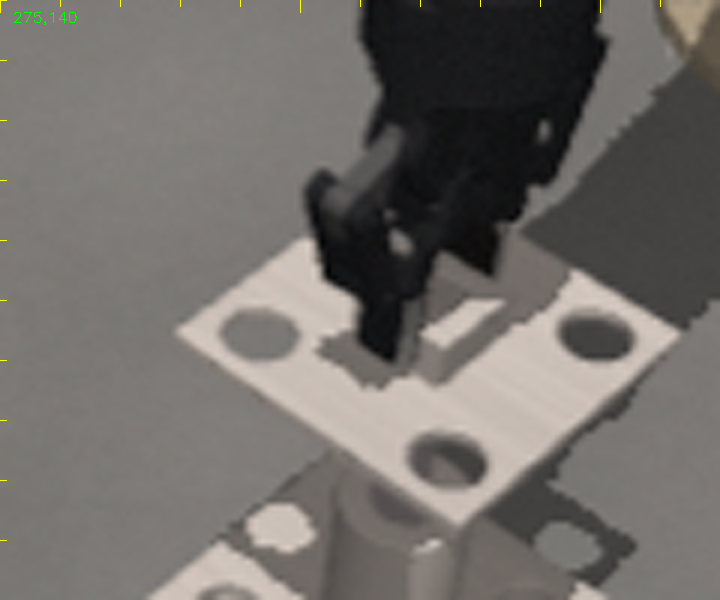

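The deck is held level over the spindle. Its corners are at panel (176,331), (681,330) and (459,525), with holes at (260,335), (596,336) and (447,461).

Run:
```python
from h import *
s=np.load("scene3.npz")
f=lambda P:(np.array(P,float)+.5)/6-.5+[275,140]
for n,P in (("corners",[(176,331),(459,525),(681,330)]),("holes",[(260,335),(447,461),(596,336)])):
    for z in (.1764,):
        W=onplane(s,f(P),z); print(n,W.round(4).tolist(),"ctr",((W[0]+W[2])/2).round(4),"sides",np.linalg.norm(W[0]-W[1]).round(4),np.linalg.norm(W[2]-W[1]).round(4),"yaw",[(np.degrees(np.arctan2(a[1],a[0]))%90).round(2) for a in (W[0]-W[1],W[2]-W[1])])
```

```text
corners [[0.5682, 0.053, 0.1764], [0.561, 0.1825, 0.1764], [0.4302, 0.1733, 0.1764]] ctr [0.4992 0.1132 0.1764] sides 0.1297 0.1311 yaw [np.float64(3.21), np.float64(4.02)]
holes [[0.5469, 0.0745, 0.1764], [0.5422, 0.1603, 0.1764], [0.4559, 0.1549, 0.1764]] ctr [0.5014 0.1147 0.1764] sides 0.086 0.0865 yaw [np.float64(3.11), np.float64(3.58)]
```

```bash
python3 nudge.py '[[0.0007,-0.0005,0.01,0,0,0],[0.0007,-0.0005,0.025,0,0,0],[0.0007,-0.0005,0.04,0,0,0],[0.0007,-0.0005,0.048,0,0,0],[0.0007,-0.0005,0.05,0,0,0],[0.0007,-0.0005,0.05,0,0,0]]'|grep -E "tcp|wrist"; python3 nudge.py '[[0,0,0.002,0,0,0],[0,0,0.004,0,0,0],[0,0,0.005,0,0,0],[0,0,0.005,0,0,0]]'|grep -E "tcp|wrist"; python3 go.py .5007 .1138 .12 1.6345
```

```text
tcp_pos: [0.5011, 0.1141, 0.1506]
wrist_force: [0.0, 0.4, -2.7]
tcp_pos: [0.5014, 0.1137, 0.1458]
wrist_force: [1.0, -3.4, -1.3]
rows total [ 0.0002 -0.0007  0.0258] [ 0.0009  0.0011 -0.    ] dist 0.026 tcp [0.5014 0.1137 0.1458] F [ 1.  -3.4 -1.3] t 15.975
```

```bash
python3 nudge.py '[[-0.001,0,0,0,0,0],[-0.001,0,0.001,0,0,0],[-0.001,0,0.003,0,0,0],[-0.001,0,0.005,0,0,0],[-0.001,0,0.005,0,0,0]]'|grep -E "tcp|wrist"; python3 -c "
from workcell import env;s=env.get_state();print(s['ft_torque'])"
```

```text
tcp_pos: [0.5008, 0.1132, 0.1402]
wrist_force: [0.7, 0.4, -2.4]
[-0.01144741 -0.01816723  0.07899991]
```

Lateral force is gone, so the bore is on the square shank. Lowering on.

```bash
python3 nudge.py '[[0,0,0.004,0,0,0],[0,0,0.008,0,0,0],[0,0,0.012,0,0,0],[0,0,0.015,0,0,0],[0,0,0.017,0,0,0],[0,0,0.017,0,0,0]]'|grep -E "tcp|wrist"; python3 nudge.py '[[0,0,0.001,0,0,0],[0,0,0.002,0,0,0],[0,0,0.002,0,0,0]]'|grep -E "tcp|wrist"
```

```text
tcp_pos: [0.5009, 0.1131, 0.1234]
wrist_force: [0.2, 0.0, -2.8]
tcp_pos: [0.501, 0.1131, 0.1215]
wrist_force: [-0.5, -0.1, -2.2]
```

```bash
for i in 1 2 3; do python3 nudge.py '[[0,0,0.0005,0,0,0],[0,0,0.001,0,0,0],[0,0,0.001,0,0,0]]'|grep -E "tcp|wrist"; done
```

```text
tcp_pos: [0.501, 0.1131, 0.1205]
wrist_force: [0.2, 0.2, -2.5]
tcp_pos: [0.5009, 0.1131, 0.1195]
wrist_force: [0.1, 0.0, -2.7]
tcp_pos: [0.501, 0.1131, 0.1185]
wrist_force: [-0.0, -0.1, -2.9]
```

```bash
for i in 1 2; do python3 nudge.py '[[0,0,0.0005,0,0,0],[0,0,0.0005,0,0,0]]'|grep -E "tcp|wrist"; done
```

```text
tcp_pos: [0.5011, 0.1131, 0.1183]
wrist_force: [-0.9, 0.2, -0.3]
tcp_pos: [0.5011, 0.1131, 0.1182]
wrist_force: [-2.9, 0.0, 5.1]
```

```bash
python3 nudge.py '[[0,0,0,0,0,0],[0,0,0,0,0,0],[0,0,0,0,0,0],[0,0,0,0,0,0]]' 0.085|grep -E "tcp|wrist|gap"; python3 nudge.py '[[0,0,-0.01,0,0,0],[0,0,-0.03,0,0,0],[0,0,-0.08,0,0,0],[0,0,-0.12,0,0,0],[0,0,-0.12,0,0,0],[0,0,-0.12,0,0,0]]'|grep -E "tcp|wrist"; python3 go.py .4557 .393 .13 1.6345
```

```text
tcp_pos: [0.5011, 0.1131, 0.1175]
wrist_force: [-0.3, 1.1, 0.5]
finger_gap: 0.0851
tcp_pos: [0.5009, 0.1131, 0.2377]
wrist_force: [-0.4, -0.7, -0.3]
rows total [ 0.2822 -0.0272  0.1076] [0.0003 0.0001 0.0003] dist 0.303 tcp [0.5009 0.1131 0.2377] F [-0.4 -0.7 -0.3] t 20.6
```

```bash
python3 nudge.py '[[0.055,-0.005,0,0,0,0],[0.11,-0.01,0,0,0,0],[0.165,-0.016,0.02,0,0,0],[0.21,-0.02,0.055,0,0,0],[0.25,-0.024,0.09,0,0,0],[0.2822,-0.0272,0.1076,0,0,0],[0.2822,-0.0272,0.1076,0,0,0],[0.2822,-0.0272,0.1076,0,0,0]]'|grep -E "tcp|wrist"
python3 - <<'E'
from h import *
from workcell import env
c=env.read_camera("scene"); cv2.imwrite("pics/g4.png",np.hstack([panel(c,300,150,5,80,100),panel(c,400,230,5,80,100)]))
np.savez("scene4.npz",**c)
E
python3 go.py .4557 .393 .049 1.6345
```

```text
tcp_pos: [0.4552, 0.3923, 0.1291]
wrist_force: [0.6, -0.1, -0.2]
rows total [ 0.0009 -0.      0.0808] [-0.0006  0.0007 -0.0003] dist 0.081 tcp [0.4558 0.3922 0.1298] F [0.6 0.8 0.2] t 21.65
```

View pics/g4.png

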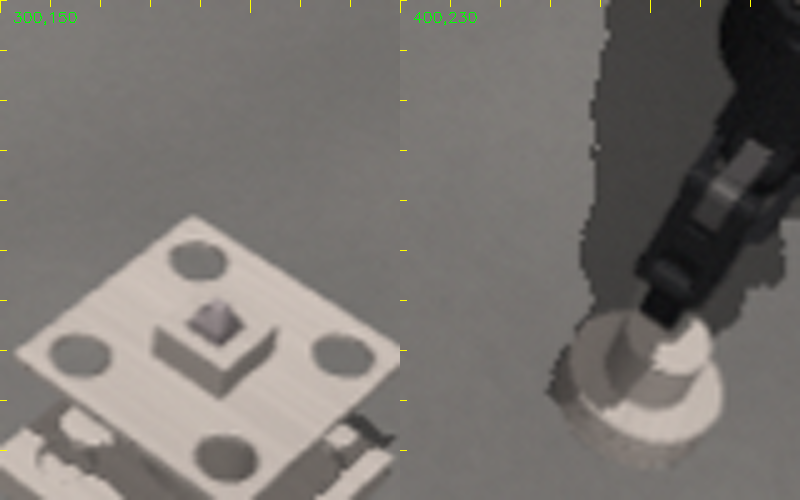

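The deck sits flat with the spindle through its bore. The cap's flange top is centred near panel (647,378), so I'll check that.

Run:
```python
from h import *
s=np.load("scene4.npz")
print(onplane(s,(np.array([(247,378)])+.5)/5-.5+[400,230],.024))
f=lambda P:(np.array(P,float)+.5)/5-.5+[300,150]
W=onplane(s,f([(80,356),(226,458),(343,356),(198,260)]),.094); print(W.mean(0),[(np.degrees(np.arctan2(a[1],a[0]))%90).round(2) for a in W-np.roll(W,-1,0)])
```

```text
[[0.45500113 0.3954412  0.024     ]]
[0.50042027 0.11483077 0.094     ] [np.float64(3.86), np.float64(3.37), np.float64(3.1), np.float64(4.18)]
```

```bash
python3 nudge.py '[[0.0017,0,0.03,0,0,0],[0.0017,0,0.06,0,0,0],[0.0017,0,0.075,0,0,0],[0.0017,0,0.0808,0,0,0],[0.0017,0,0.0808,0,0,0],[0.0017,0,0.0808,0,0,0]]'|grep -E "tcp|wrist";python3 nudge.py '[[0,0,0,0,0,0],[0,0,0,0,0,0],[0,0,0,0,0,0],[0,0,0,0,0,0],[0,0,0,0,0,0],[0,0,0,0,0,0],[0,0,0,0,0,0]]' 0.02 40; python3 nudge.py '[[0,0,-0.005,0,0,0],[0,0,-0.02,0,0,0],[0,0,-0.06,0,0,0],[0,0,-0.12,0,0,0],[0,0,-0.16,0,0,0],[0,0,-0.16,0,0,0],[0,0,-0.16,0,0,0]]'; python3 go.py .501 .1135 .205 1.6345
```

```text
tcp_pos: [0.4565, 0.3951, 0.0503]
wrist_force: [1.0, -0.1, -0.6]
clock: 23.28
tcp_pos: [0.4558, 0.3949, 0.0496]
orientation: [-0.0, 0.684, 0.729, 0.0]
wrist_force: [-2.2, -1.0, 5.4]
finger_gap: 0.0351
grip_force: 40.3
clock: 24.15
tcp_pos: [0.4554, 0.3944, 0.2086]
orientation: [-0.0, 0.684, 0.729, -0.0]
wrist_force: [-0.8, -0.5, -2.5]
finger_gap: 0.0348
grip_force: 40.3
rows total [-0.2832  0.0276  0.0038] [-0.0007  0.0006  0.0002] dist 0.285 tcp [0.4554 0.3944 0.2086] F [-0.8 -0.5 -2.5] t 24.15
```

```bash
python3 nudge.py '[[-0.05,0.005,0,0,0,0],[-0.105,0.01,0,0,0,0],[-0.16,0.0155,0,0,0,0],[-0.21,0.0205,0.002,0,0,0],[-0.255,0.025,0.003,0,0,0],[-0.2832,0.0276,0.0038,0,0,0],[-0.2832,0.0276,0.0038,0,0,0],[-0.2832,0.0276,0.0038,0,0,0]]'|grep -E "tcp|wrist";  python3 nudge.py '[[0,0,0,0,0,0],[0,0,0,0,0,0]]'|grep -E "tcp|wrist"
python3 - <<'E'
from h import *
from workcell import env
c=env.read_camera("scene"); np.savez("scene5.npz",**c); st=env.get_state()
T=st["tcp_pos"]; a=np.linspace(0,6.283,200)
P=(proj(c,T+np.c_[.032*np.cos(a),.032*np.sin(a),0*a-.0256])-[290,140]+.5)*6-.5
print("pred flange top x",P[:,0].min(),P[:,0].max(),"y",P[:,1].min(),P[:,1].max())
cv2.imwrite("pics/g5.png",panel(c,290,140,6,100,100))
E
python3 go.py .501 .1135 .205 1.6345
```

```text
tcp_pos: [0.5005, 0.1141, 0.2041]
wrist_force: [-0.4, 0.1, -1.2]
tcp_pos: [0.5011, 0.1147, 0.2052]
wrist_force: [0.4, 0.3, -2.0]
pred flange top x 250.30042056750426 428.9613942838648 y 267.61971154424907 392.6880421549581
rows total [-0.0011 -0.0003  0.0003] [-0.0001  0.0001  0.0017] dist 0.001 tcp [0.5012 0.1146 0.2053] F [ 0.6 -0.2 -1.9] t 25.45
```

View pics/g5.png

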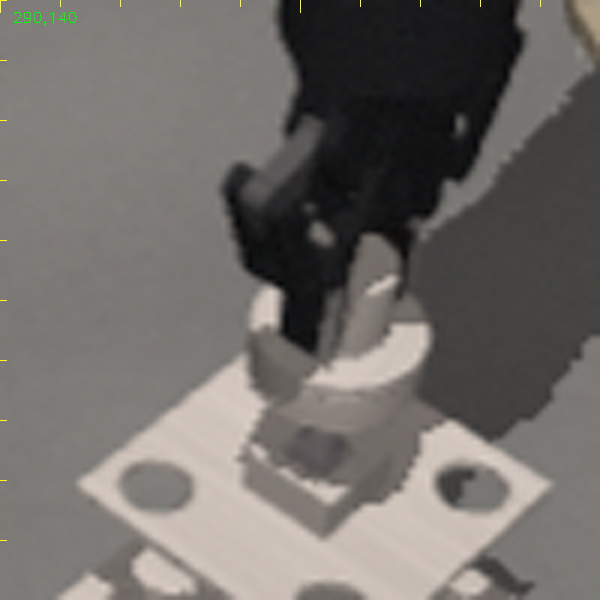

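The cap's flange is where predicted (x 247–432, y to 389), centred over the hub. Lowering it now.

```bash
python3 nudge.py '[[-0.0008,0,0.008,0,0,0],[-0.0008,0,0.018,0,0,0],[-0.0008,0,0.027,0,0,0],[-0.0008,0,0.033,0,0,0],[-0.0008,0,0.036,0,0,0],[-0.0008,0,0.036,0,0,0]]'|grep -E "tcp|wrist"; for i in 1 2 3; do python3 nudge.py '[[0,0,0.0005,0,0,0],[0,0,0.001,0,0,0],[0,0,0.001,0,0,0]]'|grep -E "tcp|wrist"; done
```

```text
tcp_pos: [0.5014, 0.113, 0.1692]
wrist_force: [-0.4, -0.0, -1.1]
tcp_pos: [0.5015, 0.113, 0.1685]
wrist_force: [-0.4, -0.6, -1.1]
tcp_pos: [0.5014, 0.113, 0.1673]
wrist_force: [0.5, 0.3, -1.4]
tcp_pos: [0.5014, 0.113, 0.1663]
wrist_force: [-0.2, 0.2, -1.1]
```

```bash
python3 nudge.py '[[0,0,0.0005,0,0,0],[0,0,0.001,0,0,0],[0,0,0.0015,0,0,0],[0,0,0.0015,0,0,0]]'|grep -E "tcp|wrist"; for i in 1 2; do python3 nudge.py '[[0,0,0.0005,0,0,0],[0,0,0.0005,0,0,0]]'|grep -E "tcp|wrist"; done
```

```text
tcp_pos: [0.5014, 0.113, 0.1648]
wrist_force: [-0.9, -0.7, -1.3]
tcp_pos: [0.5014, 0.113, 0.1643]
wrist_force: [0.4, -0.1, -1.5]
tcp_pos: [0.5014, 0.113, 0.1638]
wrist_force: [-1.2, 0.1, -1.9]
```

```bash
for i in 1 2; do python3 nudge.py '[[0,0,0.0004,0,0,0],[0,0,0.0004,0,0,0]]'|grep -E "tcp|wrist"; done
```

```text
tcp_pos: [0.5015, 0.113, 0.1636]
wrist_force: [-0.0, -1.2, -1.8]
tcp_pos: [0.5015, 0.113, 0.1636]
wrist_force: [-1.8, -0.2, 3.0]
```

Contact at the expected height (0.1636), so the cap is seated. Releasing and retreating.

```bash
python3 nudge.py '[[0,0,0,0,0,0],[0,0,0,0,0,0],[0,0,0,0,0,0],[0,0,0,0,0,0]]' 0.085|grep -E "tcp|wrist|gap"; python3 nudge.py '[[0,0,-0.01,0,0,0],[0,0,-0.03,0,0,0],[0,0,-0.08,0,0,0],[-0.05,0,-0.1,0,0,0],[-0.10,0,-0.1,0,0,0],[-0.16,0,-0.1,0,0,0],[-0.2,0,-0.1,0,0,0],[-0.2,0,-0.1,0,0,0]]'|grep -E "tcp|wrist"
python3 - <<'E'
from h import *
from workcell import env
c=env.read_camera("scene"); cv2.imwrite("pics/g6.png",cv2.resize(c["image"][60:400,100:520,::-1],(740,600),interpolation=cv2.INTER_CUBIC))
E
```

```text
tcp_pos: [0.5014, 0.113, 0.163]
wrist_force: [0.2, -0.2, 0.2]
finger_gap: 0.085
tcp_pos: [0.5145, -0.0893, 0.2636]
wrist_force: [-0.6, 0.6, -0.7]
```

View pics/g6.png

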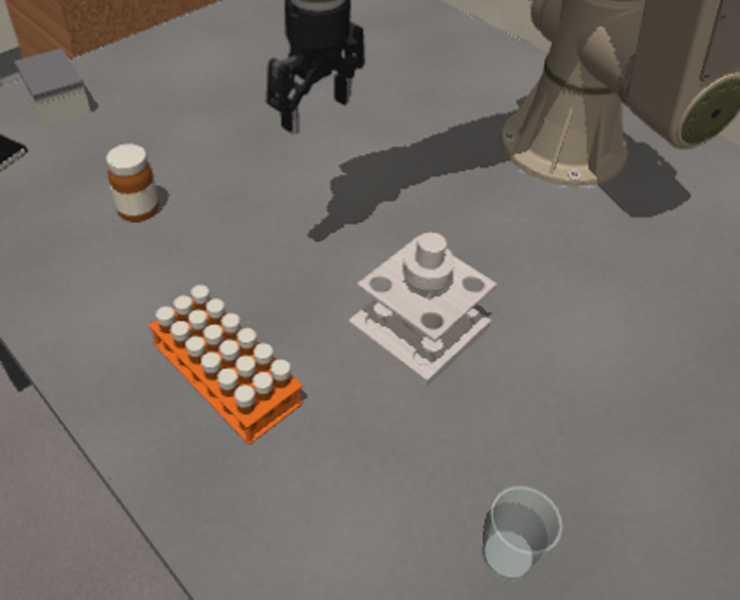

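The stand is assembled: cap flat on the hub at (430,260), deck level and aligned with the base, and the rack, jar and beaker undisturbed. Handing in.

```bash
python3 -c "
from workcell import env; print(env.hand_in())"
```

```text
the job is handed in; nothing more can be done
None
```

The vial stand is back together and handed in: sleeve, deck and cap were each lowered to rest in that order, the deck's holes line up over the base's pockets, and the rack, beaker and jar were not touched; no verdict came back.

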